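# Load a test cartridge under the reader's spring clip

## Robot

A 6-joint arm with a two-finger parallel gripper is mounted at the origin on a cart in front of the work surface, level with it; the furniture and walls round the work are solid. World frame = base frame: x ahead of the robot, y to its left, z up, the work surface at z = 0. Lengths are in m, angles in degrees, forces in N, time in s.
With the tool pointing down it reaches from about 0.4 to 0.825 m from the base axis. Payload 7 kg.
Tool frame: the origin (TCP) lies midway between the tips of the shut fingers; the grasp point (between the pads) lies 19 mm behind it (grip_depth is the distance from the TCP to the grasp point, in m); z points along the fingers, y is the direction in which the jaws open and shut (so a half turn about z gives the same grasp; the last joint's range is limited). The gripper opens to 88 mm and grips with 3 to 60 N. Pads are 19 mm wide; open, the fingers measure 130 mm over their backs; the gripper's body (78 mm by 193 mm) begins 47 mm behind the grasp point.
Start: joints at [90.877, 20.546, 0.682, 0, -70.136, -16.507], TCP at [0.182, 0.65, 0.195] pointing down, gripper open.
Joint ranges: [-176.03, 176.03], [-82.01, 121.73], [-58.28, 71.71], [-173.87, 95.51], [-174.79, -0.11], [-173.66, 173.66]. Speed limits (degrees/s): [136.94, 136.94, 172.46, 180, 180, 180].

## Interface

Orientations are given as [roll, pitch, yaw] about the fixed x, y, z axes, in that order (R = Rz(yaw) Ry(pitch) Rx(roll)).
In Python, from plant import * gives the robot as it stands.
- The arm moves only by the shell command python3 -m inch 'ROWS'. ROWS is JSON, a list of rows, each an object of numbers: "ax", "ay", "az": the turn, a rotation vector about the tool's x, y, z in degrees; "dx", "dy", "dz": the shift along the tool's x, y, z in mm; "fingers": the finger opening in mm, from 0 to 87.6. In form: [{"ax": .., "ay": .., "az": .., "dx": .., "dy": .., "dz": .., "fingers": ..}, ...]. A call has 1 to 8 rows; each row is the pose to reach, as a shift and turn from the pose commanded when the call began, along the tool's axes at that moment; what a row does not reach only later rows make up. A row lasts 1/8 s, in which the tool goes at most 62.5 mm and 10.7 degrees, less where a joint would pass 70% of its speed; a pose out of reach is approached as far as the arm can. A call with a gripper value outside its range is refused whole. The fingers move at their own pace and stop on an object; the grip force is fixed at half the most. Time passes only in rows, so rows that repeat a pose let the fingers close. It gives the time, the measured TCP pose, the force and the opening at its end, in the units of the state.
- get_obs(): the state, without advancing time (a new reading comes with each control period).
- snapshot(name): name is "side" or "top" or "wrist"; returns a dict with "image" (480x640x3 uint8, red, green, blue), "fx", "fy", "cx", "cy" (pixels), "rvec" (rotation vector, rad) and "tvec" (3), from world to camera coordinates, as OpenCV has them. Camera axes: x right, y down, z forward; pixel columns grow to the right and rows downward; lengths in m; the calibration is good to about 2 mm. A picture is of the moment at which its call begins. There is no depth.
- close_job(): hands the job in, once; it reports no verdict.
Trained networks look in the newest picture that a camera, given by its name, has taken for a name from the list of things; names that differ only in an ending like _2 or _b are one class to them, and where a whole thing is asked for, a point or a joint stands for the part that bears it (a point fixed in the world has none). Each returns a list of dicts, best first, with "score" (0 to 1); they miss things now and then, are a little off and sometimes report something else, mostly with a low value. They report only what shows in the picture. A call takes as long as a camera call. They do not tell look-alikes from the thing itself.
- search_frame(target, camera): "bbox" ([centre column, centre row, width, height] in pixels, round what is visible of it).
- trace(target, camera): "mask" (480x640 bool, what is visible of it) and "bbox" ([centre column, centre row, width, height] in pixels, round what is visible of it).
- landmark_of(target, camera): "position" ([column, row] in pixels: a listed point, or the origin of a listed thing).
The state is a dict: "clock": time; "joint_pos": joint angles; "qvel": joint speeds; "tau": joint torques, N m; "tool_pos": TCP position; "orientation": TCP orientation; "force": force on the tool from outside, world axes, zero at the start; "moment": the same for the moment, N m; "opening": finger opening in m.
Only numpy, scipy, OpenCV 4.12 (cv2) and the standard library are available. Lean on these libraries where they do the work, as an engineer would, in place of code of your own. Each camera call takes 0.05 s, during which the arm holds its last target.

## Task

Load the white test cartridge into the bench reader: press the blue thumb paddle down with one fingertip so that the spring clip lifts, and while you keep it down push the cartridge with the other fingertip along its channel, under the clip, until it is fully home against the stop in the port. Only then let the paddle come up, so that the clip closes on the cartridge and holds it. The cartridge is only pushed, never lifted or tipped, and stays flat in its channel; leave the things standing around alone.

Things in the scene. Friction and masses are not known exactly. Their poses are not given: they have to be found in the camera images.
- reader: Bench cartridge reader (white head, grey foot plate), fixed, 190 (x) x 124 (y) x 66 mm high. Origin: centre of its underside on the worktop; x axis: the way the cartridge is pushed in; y left of that; z up. Foot plate 19 mm high all over; the head with the port, 66 mm high, fills x = 55 to 95 mm. A straight channel centred on y = -22 mm leads to the port.
- deck_front (a point): Middle of the upper front edge of the dark steel deck, at (-28, -22, 34) mm in the reader's frame. The deck is 46 mm wide and 34 mm above the worktop, from here to the port, with two guide rails 4 mm high (0.8 mm play each side of the cartridge). In front of this edge only the cartridge's overhang and, on the left, the shaft and paddle stand above the foot plate: fingers have free room there.
- port_stop (a point): Stop inside the port, at deck height, (62, -22, 34) mm in the reader's frame: the lower middle edge of the cartridge's leading end lies here when home. The slot is 9 mm high and 7 mm deep.
- clip (a joint): Spring clip, turning on a shaft. Rad: 0 shut on the empty deck, its foot blocking the channel; grows as the blue paddle is pressed down; about 0.17 when resting on the cartridge; from 0.22 the cartridge passes freely; 0.45 hard limit. A spring shuts it: pressing 30 mm from the shaft takes 1.7 N to start, 5.3 N at 0.34, 6.5 N at 0.45.
- clip_foot (a point): Middle of the underside of the clip's black rubber foot, 7 mm long in the reader's x; shut, it is 2.5 mm above the deck at (49.5, -16) mm in the reader's frame, lower than the cartridge's top. It rises as the paddle goes down.
- paddle (a point): Middle of the upper face of the blue thumb paddle (3 mm plate; in the reader's frame x = -92 to -26 mm, and from the shaft to 45 mm left of it), 30 mm left of the shaft axis. Turns with the clip: at rest it slopes up to the left by 0.36 rad, at clip 0.34 it is level, 1 mm lower than the deck, point at y = 38 mm. A fingertip can slide along it in x while holding it down.
- shaft_end (a point): Front end of the clip's 8 mm steel shaft, on its axis, (-92, 8, 31) mm in the reader's frame; the shaft runs along x to 54 mm through two bearing blocks, 38 mm high, at x = -17 and 34 mm.
- cartridge: White flat test cartridge, loose, 96 (x) x 32 (y) x 6 mm, 35 g. Origin: centre of its underside; x axis toward its leading end (brass contacts), pointing to the port. It lies in the channel, its rear overhanging the deck's front edge by 24 to 36 mm, and by 6 mm when home. Home: origin at (14, -22, 34) mm in the reader's frame; it starts 18 to 30 mm short of that.
- push_end (a point): Middle of the cartridge's trailing end face (48 mm behind its origin, 3 mm above its underside): the face to push.
- cup: Specimen cup with red lid, 53 mm across, 59 mm high, standing beside the reader; leave alone. Origin: centre of its underside.
- bottle: Small brown bottle with white cap, 37 mm across, 75 mm high, standing beside the reader; leave alone. Origin: centre of its underside.
- bench_timer: Flat white timer, 62 x 62 x 22 mm, lying right of the reader's front; leave alone. Origin: centre of its underside.
- pen: White marker with blue cap, 135 x 16 x 18 mm, lying left of the reader; leave alone. Origin: centre of its underside, x along it.
Not all that is in view belongs to the job. Of the things like the cartridge, leave any that is red; of the rest the larger one is meant.

How it is judged:
By the outcome, as a careful person would: the job done as asked, in the order asked, and still so for the second after the job is handed in, with the robot touching nothing.
It also fails if it takes over 42 s, if anything falls off the work surface, if the arm or the gripper's body presses on something with over 40 N, if the wrist force passes 120 N, or if a joint passes its speed limit or range.

## Working session

There is one attempt and no reset: what is moved stays moved. The work goes in short steps, Python scripts to look and compute and a shell command to move; the robot and the scene stay as the last step left them, time stands still between calls to the robot, and variables do not carry over. Pictures are saved under pics/ and viewed, and the job is handed in when it is done.

```bash
ls; mkdir -p pics; python3 - <<'E'
from plant import *
import cv2
print(get_obs())
for n in ["side","top","wrist"]:
    s=snapshot(n); cv2.imwrite(f"pics/{n}0.png",s["image"][:,:,::-1]); print(n,s["fx"],s["rvec"],s["tvec"])
    for t in ["reader","cartridge","paddle","push_end","shaft_end","deck_front","port_stop","clip_foot"]:
        try: print(t,[(round(d["score"],2),[round(float(v),1) for v in d["position"]]) for d in landmark_of(t,n)][:4])
        except Exception as e: print(t,e)
E
```

```text
pics
{'clock': 0.0, 'joint_pos': array([ 9.08775645e+01,  2.05915680e+01,  6.35735304e-01, -2.10671690e-02,
       -7.01360044e+01, -1.65082509e+01]), 'qvel': array([ 0.06418351,  0.03378465,  0.03082151,  0.00046309,  0.01644394,
       -0.01040512]), 'tau': array([-4.08408696e-04, -5.82718670e+01,  2.93047410e+01,  6.99748859e+00,
        6.86637824e-03, -1.49787202e-04]), 'tool_pos': array([0.18173168, 0.64952787, 0.19423315]), 'orientation': array([ 1.79906321e+02, -7.11021195e-03, -1.56378549e+01]), 'force': array([ 0.23785445, -0.28792052,  0.03799292]), 'moment': array([ 0.01696204, -0.0701413 , -0.02822399]), 'opening': 0.08777823729192373}
side 445.1946766284756 [ 0.50616808 -2.68541108  1.1886244 ] [0.53299943 0.15404052 0.80571995]
reader [(0.69, [320.8, 237.6])]
cartridge [(0.7, [219.0, 279.6]), (0.69, [322.6, 223.1]), (0.69, [419.0, 217.6]), (0.37, [346.5, 221.6])]
paddle [(0.89, [343.2, 236.3])]
push_end [(0.74, [345.0, 222.6]), (0.56, [242.6, 280.7]), (0.51, [425.1, 208.5])]
shaft_end [(0.75, [359.7, 236.5])]
deck_front [(0.71, [331.9, 224.1])]
port_stop [(0.87, [289.0, 221.1])]
clip_foot [(0.9, [295.2, 221.8]), (0.35, [361.1, 234.4])]
top 444.35481867321363 [ 2.19148754 -2.20339045  0.042712  ] [0.06304245 0.54776528 0.89130707]
reader [(0.79, [358.5, 224.4])]
cartridge [(0.87, [275.8, 160.7]), (0.79, [373.2, 223.3]), (0.69, [433.0, 320.3]), (0.25, [380.9, 244.9])]
paddle [(0.98, [353.4, 255.8]), (0.51, [361.6, 222.7]), (0.37, [299.3, 211.1]), (0.25, [303.2, 273.1])]
push_end [(0.84, [379.8, 247.0]), (0.73, [452.5, 317.3]), (0.71, [281.0, 182.7])]
shaft_end [(0.75, [371.5, 270.3])]
deck_front [(0.67, [378.6, 232.1])]
port_stop [(0.69, [364.9, 189.2])]
clip_foot [(0.64, [363.2, 197.0])]
wrist 373.89641103518983 [-1.76718156  2.33351632  0.3718412 ] [ 0.67477315 -0.04099509  0.39141082]
reader []
cartridge []
paddle []
push_end []
shaft_end []
deck_front []
port_stop []
clip_foot []
```

View pics/top0.png

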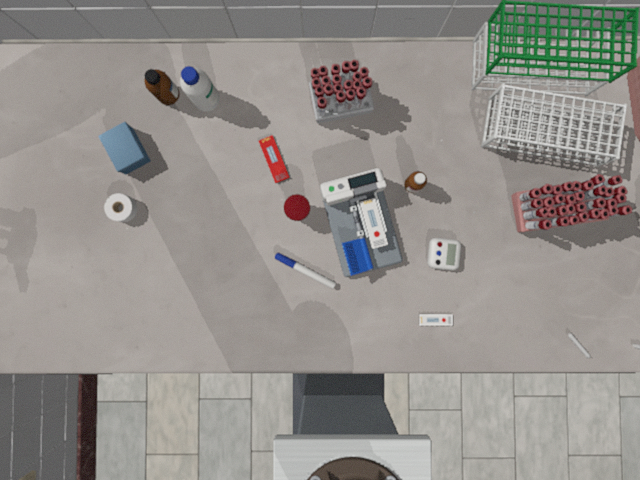

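View pics/side0.png

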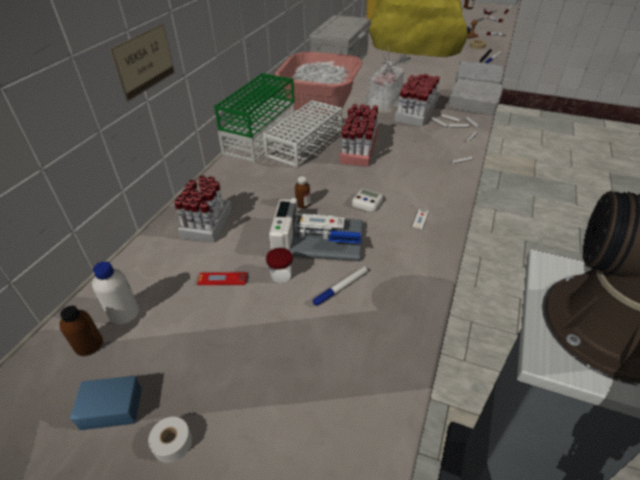

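View pics/wrist0.png

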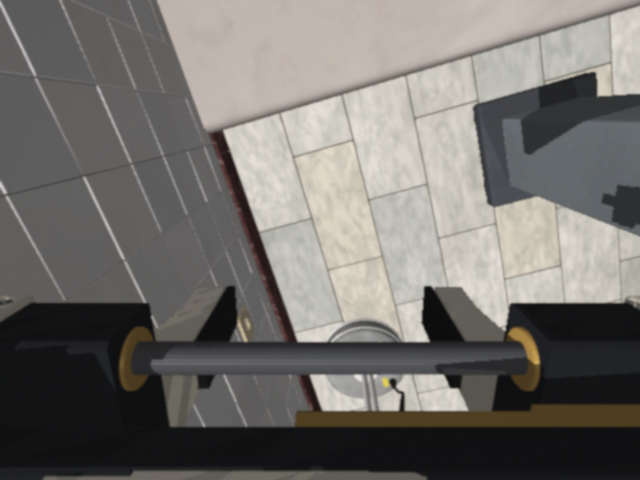

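The three look-alikes are the red one at top (275,160), which is excluded, a small white one at (436,320), and the larger white one lying in the reader's channel at (373,223). The last fits the description. I'll confirm it in a crop and fit the reader pose.

```bash
cat > h.py <<'E'
from plant import *
import numpy as np, cv2
from scipy.optimize import least_squares
PT={"reader":(0,0,0),"deck_front":(-28,-22,34),"port_stop":(62,-22,34),"shaft_end":(-92,8,31),"clip_foot":(49.5,-16,36.5),"paddle":(-59,35.4,43.4)}
def proj(P,s): return cv2.projectPoints(np.atleast_2d(np.array(P,float)),np.array(s["rvec"],float),np.array(s["tvec"],float),np.array([[s["fx"],0,s["cx"]],[0,s["fy"],s["cy"]],[0,0,1.]]),None)[0][:,0]
def R2W(p,P):
    P=np.atleast_2d(np.array(P,float))/1000; c,s=np.cos(p[2]),np.sin(p[2])
    return np.c_[p[0]+c*P[:,0]-s*P[:,1],p[1]+s*P[:,0]+c*P[:,1],P[:,2]]
def ray(px,s,z):
    R=cv2.Rodrigues(np.array(s["rvec"],float))[0];t=np.array(s["tvec"],float)
    d=R.T@np.array([(px[0]-s["cx"])/s["fx"],(px[1]-s["cy"])/s["fy"],1]);o=-R.T@t
    return o+d*(z-o[2])/d[2]
def fit(obs,p0):
    f=lambda p:np.concatenate([(proj(R2W(p,P),s)-px).ravel() for P,px,s in obs])
    r=least_squares(f,p0,loss="soft_l1"); return r.x,f(r.x).reshape(-1,2)
E
python3 - <<'E'
from h import *
T={"reader":(358.5,224.4),"paddle":(353.4,255.8),"shaft_end":(371.5,270.3),"deck_front":(378.6,232.1),"port_stop":(364.9,189.2),"clip_foot":(363.2,197)}
S={"reader":(320.8,237.6),"paddle":(343.2,236.3),"shaft_end":(359.7,236.5),"deck_front":(331.9,224.1),"port_stop":(289,221.1),"clip_foot":(295.2,221.8)}
t=snapshot("top");s=snapshot("side")
p0=ray(T["reader"],t,0);print(p0)
for nm,o in (("t",[(t,T)]),("s",[(s,S)]),("both",[(t,T),(s,S)])):
    x,r=fit([(PT[k],v,c) for c,D in o for k,v in D.items()],[p0[0],p0[1],0.2]); print(nm,x,np.degrees(x[2]));print(r.round(1).tolist())
print("push",ray((379.8,247),t,.037))
for k,D,c in(("reader",0,t),):
  for n in ["cup","bottle","bench_timer","pen"]:
    d=landmark_of(n,"top"); print(n,[(round(q["score"],2),ray(q["position"],t,0).round(3)) for q in d][:2])
a=t["image"][150:290,300:480];cv2.imwrite("pics/c1.png",cv2.resize(a,None,fx=4.4,fy=4.2,interpolation=cv2.INTER_CUBIC)[:,:,::-1])
E
```

```text
[ 0.58437801 -0.01724278  0.        ]
t [ 0.58490275 -0.02237016  0.27062098] 15.50543988440005
[[2.5, -0.3], [0.4, 0.3], [-0.2, -1.9], [-1.6, 1.1], [-0.4, 0.7], [0.2, -0.5]]
s [ 0.58552981 -0.01609583  0.26470715] 15.1666024855968
[[-3.4, 3.0], [0.3, 2.2], [0.1, -1.2], [-0.8, -0.9], [1.4, -0.5], [0.3, 0.0]]
both [ 0.58565843 -0.02115065  0.27503463] 15.758323308191814
[[1.9, -0.6], [-0.1, -0.0], [-0.7, -2.3], [-2.2, 0.7], [-1.2, 0.3], [-0.5, -0.9], [-2.6, 1.6], [1.3, 0.5], [0.8, -3.0], [-0.1, -2.4], [2.1, -1.7], [1.1, -1.2]]
push [ 0.53635571 -0.0559047   0.037     ]
cup [(0.62, array([0.614, 0.105, 0.   ]))]
bottle [(0.88, array([ 0.666, -0.126,  0.   ]))]
bench_timer [(0.64, array([ 0.524, -0.185,  0.   ])), (0.47, array([ 0.588, -0.021,  0.   ]))]
pen [(0.73, array([ 0.568, -0.054,  0.   ]))]
```

View pics/c1.png

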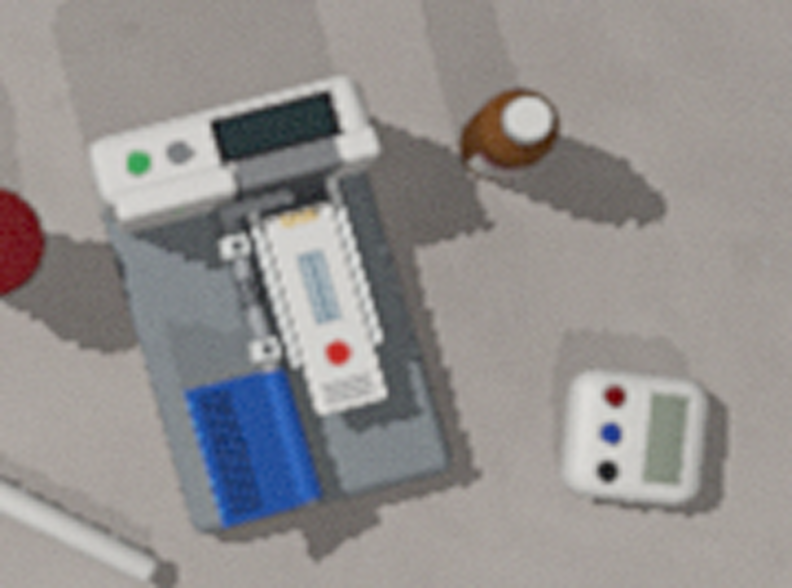

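The crop confirms it: the large white cartridge, with brass contacts toward the port, lies in the channel with its rear end at about (379,247). I'll move above the reader's front, with the jaws lined up across its axis.

```bash
python3 -m inch '[{"dx":496,"dy":573,"az":-31.2,"fingers":50},{"dx":496,"dy":573,"az":-31.2,"fingers":50},{"dx":496,"dy":573,"az":-31.2,"fingers":50},{"dx":496,"dy":573,"az":-31.2,"fingers":50},{"dx":496,"dy":573,"az":-31.2,"fingers":50},{"dx":496,"dy":573,"az":-31.2,"fingers":50},{"dx":496,"dy":573,"az":-31.2,"fingers":50},{"dx":496,"dy":573,"az":-31.2,"fingers":50}]'
```

```text
$[0]: bad value
```

```bash
python3 -m inch '[{"ax":0,"ay":0,"az":-20,"dx":320,"dy":370,"dz":0,"fingers":50},{"ax":0,"ay":0,"az":-20,"dx":320,"dy":370,"dz":0,"fingers":50},{"ax":0,"ay":0,"az":-20,"dx":320,"dy":370,"dz":0,"fingers":50},{"ax":0,"ay":0,"az":-20,"dx":320,"dy":370,"dz":0,"fingers":50},{"ax":0,"ay":0,"az":-20,"dx":320,"dy":370,"dz":0,"fingers":50},{"ax":0,"ay":0,"az":-20,"dx":320,"dy":370,"dz":0,"fingers":50},{"ax":0,"ay":0,"az":-20,"dx":320,"dy":370,"dz":0,"fingers":50},{"ax":0,"ay":0,"az":-20,"dx":320,"dy":370,"dz":0,"fingers":50}]'
```

```text
clock: 2.65
tool_pos: [0.3909, 0.2055, 0.1957]
orientation: [-179.9, -0.1, 4.4]
force: [1.0, 1.0, 0.5]
opening: 0.05
```

```bash
python3 -m inch '[{"ax":0,"ay":0,"az":-11.2,"dx":95,"dy":248,"dz":0,"fingers":50},{"ax":0,"ay":0,"az":-11.2,"dx":95,"dy":248,"dz":0,"fingers":50},{"ax":0,"ay":0,"az":-11.2,"dx":95,"dy":248,"dz":0,"fingers":50},{"ax":0,"ay":0,"az":-11.2,"dx":95,"dy":248,"dz":0,"fingers":50},{"ax":0,"ay":0,"az":-11.2,"dx":95,"dy":248,"dz":0,"fingers":50},{"ax":0,"ay":0,"az":-11.2,"dx":95,"dy":248,"dz":0,"fingers":50}]'
python3 - <<'E'
from h import *
o=get_obs();print(o["tool_pos"],o["orientation"],o["joint_pos"].round(1),o["force"])
for n in ["wrist","top","side"]:
    s=snapshot(n);cv2.imwrite(f"pics/{n}1.png",s["image"][:,:,::-1])
    if n=="wrist": print(s["rvec"],s["tvec"],s["cx"],s["cy"])
    if n!="side":
      for t in ["reader","paddle","push_end","shaft_end","deck_front","port_stop","clip_foot","cartridge"]:
        print(n,t,[(round(d["score"],2),[round(float(v),1) for v in d["position"]]) for d in landmark_of(t,n)][:3])
E
```

```text
clock: 3.4
tool_pos: [0.5044, -0.0344, 0.1949]
orientation: [180.0, 0.0, 15.4]
force: [-0.3, 0.2, -0.5]
opening: 0.05
[ 0.50437801 -0.03438297  0.19490451] [1.79988342e+02 2.92505573e-02 1.53824006e+01] [ 18.4   4.5 -20.3   0.  -65.3  87. ] [-0.28628757  0.19170774 -0.45905353]
[-2.28595669  1.74515307  0.27839839] [-0.16582029  0.41371372  0.53995596] 329.1000027996062 237.27507420530932
wrist reader [(0.73, [335.4, 118.4])]
wrist paddle [(0.57, [298.1, 185.5])]
wrist push_end []
wrist shaft_end [(0.56, [327.3, 216.8])]
wrist deck_front []
wrist port_stop [(0.75, [363.5, 44.7]), (0.43, [208.0, 51.8])]
wrist clip_foot [(0.62, [356.5, 59.2])]
wrist cartridge [(0.74, [357.2, 128.1])]
top reader [(0.84, [357.5, 225.2])]
top paddle []
top push_end [(0.93, [279.8, 183.0])]
top shaft_end []
top deck_front [(0.58, [378.3, 231.2])]
top port_stop [(0.63, [364.1, 189.2]), (0.24, [373.9, 222.6])]
top clip_foot [(0.54, [364.5, 195.1])]
top cartridge [(0.97, [374.6, 222.1]), (0.61, [276.5, 159.1])]
```

View pics/wrist1.png

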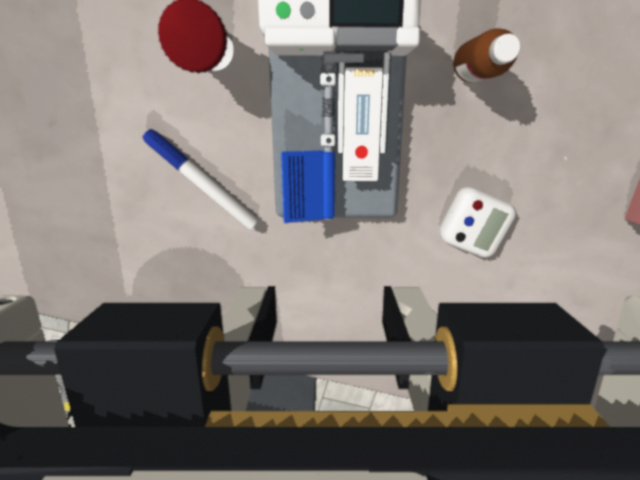

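View pics/side1.png

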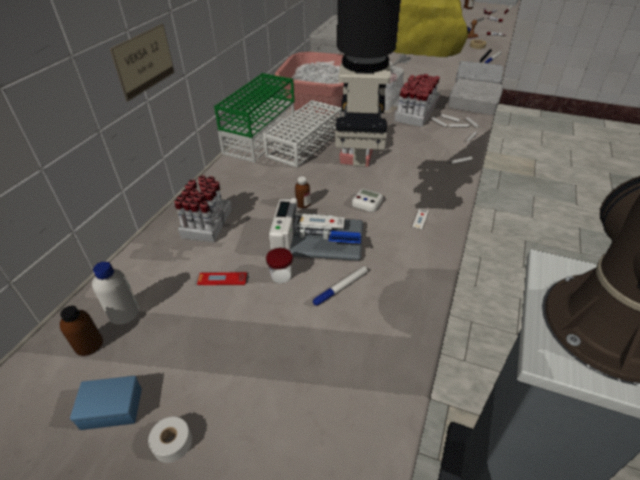

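```bash
python3 - <<'E'
from h import *
s=snapshot("wrist"); print(proj([[0.5044,-0.0344,0.1949]],s))
R=cv2.Rodrigues(np.array(s["rvec"]))[0]; print("cam",-R.T@s["tvec"])
im=s["image"]
cv2.imwrite("pics/c2.png",cv2.resize(im[30:230,255:425],None,fx=3,fy=3,interpolation=cv2.INTER_CUBIC)[:,:,::-1])
cv2.imwrite("pics/c3.png",cv2.resize(im[270:400,200:460],None,fx=3,fy=3,interpolation=cv2.INTER_CUBIC)[:,:,::-1])
E
```

```text
[[333.29385826 275.08528235]]
cam [ 0.58475656 -0.00965671  0.38436567]
```

View pics/c2.png

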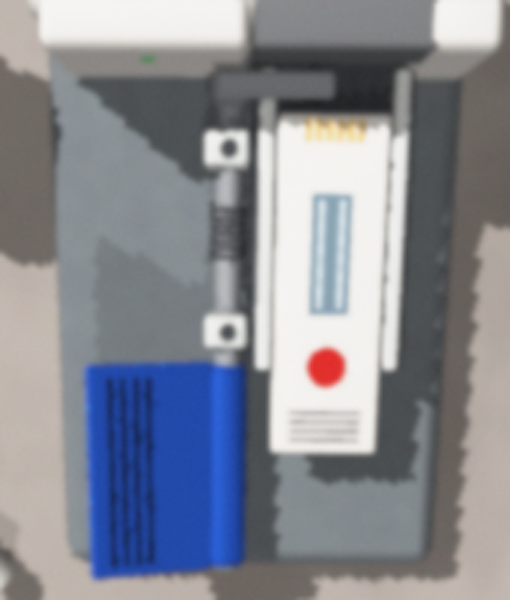

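View pics/c3.png

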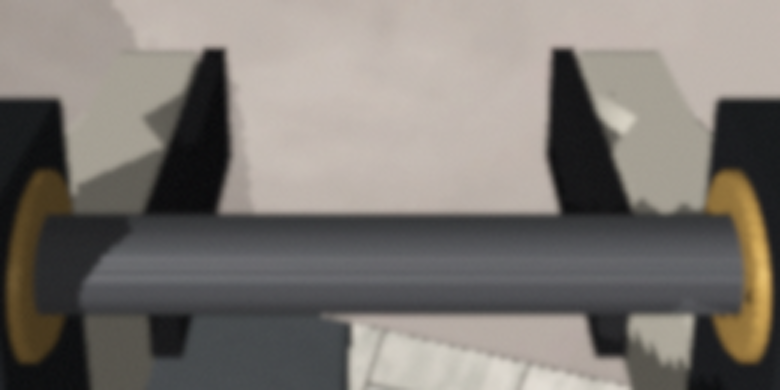

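```bash
python3 - <<'E'
from h import *
s=snapshot("wrist"); t=snapshot("top")
C=lambda u,v:(255+u/3,30+v/3)
obs=[((-95,-62,19),C(428,557)),((-95,62,19),C(73,555)),((-92,49.4,48.7),C(94,577)),((-26,49.4,48.7),C(88,367)),((62,-22,34),(363.5,44.7)),((0,0,0),(335.4,118.4)),((-92,8,31),(328.5,217.5))]
x,r=fit([(a,b,s) for a,b in obs],[.585,-.02,.27]); print("wrist",x,np.degrees(x[2]));print(r.round(1).tolist())
T={"reader":(358.,224.8),"deck_front":(378.4,231.7),"port_stop":(364.5,189.2),"clip_foot":(364,196),"paddle":(353.4,255.8),"shaft_end":(371.5,270.3)}
ot=[(PT[k],v,t) for k,v in T.items()]
x2,r=fit([(a,b,s) for a,b in obs]+ot,[.585,-.02,.27]); print("w+t",x2,np.degrees(x2[2]));print(r.round(1).tolist())
for q in (x,x2):
  c,sn=np.cos(q[2]),np.sin(q[2])
  for p in (C(270,452),C(376,452),C(323,452),C(279,115),C(388,118)):
    w=ray(p,s,.040)[:2]-q[:2]; print((np.array([c*w[0]+sn*w[1],-sn*w[0]+c*w[1]])*1e3).round(1))
o=get_obs();y=np.radians(o["orientation"][2]);p=o["tool_pos"]
ex=np.array([np.cos(y),np.sin(y),0]);ey=np.array([-np.sin(y),np.cos(y),0])
for z in (0,.01,.02,.04):
  print(z,[proj([p+a*ex+b*ey+[0,0,z]],s)[0].round(1).tolist() for a in(.0095,-.0095) for b in (-.025,.025,.035,.045)])
E
```

```text
wrist [ 0.58348175 -0.01822141  0.28192694] 16.15322378373932
[[1.6, 0.9], [-2.8, 3.0], [-0.7, 0.8], [-2.3, -1.5], [0.1, -3.4], [1.6, 0.1], [1.4, 0.1]]
w+t [ 0.58386252 -0.01909782  0.27937826] 16.00719543631453
[[2.3, 0.9], [-2.1, 2.7], [0.0, 0.5], [-1.3, -1.8], [1.4, -3.5], [2.5, -0.0], [2.2, -0.0], [1.4, -0.2], [-2.9, 1.9], [-2.0, 1.2], [-2.5, 1.0], [-1.0, 0.9], [-1.5, -1.4]]
[-54.4  -6.3]
[-54.8 -38.9]
[-54.6 -22.6]
[40.6 -8.7]
[ 39.5 -39.4]
[-54.5  -5.5]
[-54.8 -38.1]
[-54.7 -21.8]
[40.5 -7.7]
[ 39.5 -38.4]
0 [[376.0, 259.0], [283.9, 259.1], [265.4, 259.2], [247.0, 259.2], [374.7, 290.7], [285.2, 290.8], [267.3, 290.9], [249.4, 290.9]]
0.01 [[378.3, 266.1], [281.7, 266.2], [262.3, 266.3], [243.0, 266.3], [376.9, 299.1], [283.1, 299.2], [264.4, 299.3], [245.6, 299.3]]
0.02 [[380.8, 273.9], [279.2, 274.1], [258.9, 274.1], [238.6, 274.1], [379.3, 308.3], [280.8, 308.5], [261.1, 308.5], [241.5, 308.5]]
0.04 [[386.8, 292.2], [273.5, 292.4], [250.8, 292.5], [228.2, 292.5], [384.9, 329.8], [275.5, 330.0], [253.6, 330.0], [231.7, 330.1]]
```

```bash
python3 - <<'E'
from h import *
o=get_obs();y=np.radians(o["orientation"][2]);p=o["tool_pos"]
ex=np.array([np.cos(y),np.sin(y),0]);ey=np.array([-np.sin(y),np.cos(y),0])
s=snapshot("side")
im=cv2.resize(s["image"][60:200,300:440],None,fx=4,fy=4,interpolation=cv2.INTER_CUBIC)[:,:,::-1].copy()
for z,c in((0,(0,0,255)),(.02,(0,255,0)),(.034,(255,0,0))):
  for a in(.0095,-.0095):
    for b in (-.025,.025):
      u=proj([p+a*ex+b*ey+[0,0,z]],s)[0]; cv2.circle(im,(int((u[0]-300)*4),int((u[1]-60)*4)),3,c,-1)
cv2.imwrite("pics/c4.png",im)
E
```

```text
(no output)
```

View pics/c4.png

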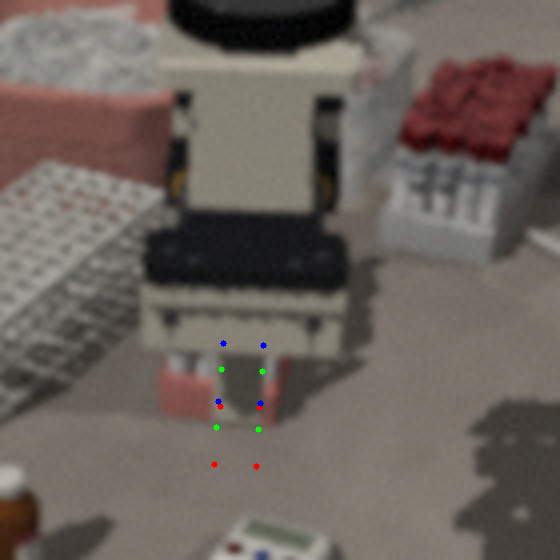

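```bash
python3 - <<'E'
from h import *
s=snapshot("wrist");o=get_obs();y=np.radians(o["orientation"][2]);p=o["tool_pos"]
ex=np.array([np.cos(y),np.sin(y)]);ey=np.array([-np.sin(y),np.cos(y)])
w=ray((362.7,180.7),s,.040);print("trail",w)
d=w[:2]-p[:2];print("trail in tool frame fwd,left",d@ex*1e3,d@ey*1e3)
for q in ([.58348,-.01822,.2819],[.58386,-.0191,.2794],[.58566,-.02115,.275]):
  c,sn=np.cos(q[2]),np.sin(q[2]);e=p[:2]-q[:2];print("tcp in reader",c*e[0]+sn*e[1],-sn*e[0]+c*e[1])
E
```

```text
trail [ 0.53728764 -0.05517899  0.04      ]
trail in tool frame fwd,left 26.042400494185163 -30.683023561615503
tcp in reader -0.08037683735051182 0.008298080061129838
tcp in reader -0.0805199098717545 0.009047782801762336
tcp in reader -0.08173463469112864 0.01115516490075616
```

```bash
python3 -m inch '[{"ax":0,"ay":0,"az":0,"dx":9,"dy":0,"dz":60,"fingers":44},{"ax":0,"ay":0,"az":0,"dx":9,"dy":0,"dz":110,"fingers":44},{"ax":0,"ay":0,"az":0,"dx":9,"dy":0,"dz":140,"fingers":44},{"ax":0,"ay":0,"az":0,"dx":9,"dy":0,"dz":150,"fingers":44},{"ax":0,"ay":0,"az":0,"dx":9,"dy":0,"dz":150,"fingers":44}]'
python3 - <<'E'
from h import *
o=get_obs();print(o["clock"],o["tool_pos"],o["orientation"],o["force"])
for n in("wrist","side"):
  s=snapshot(n);im=s["image"]
  im=im[130:330,190:460] if n=="wrist" else im[150:270,250:400]
  cv2.imwrite(f"pics/{n}2.png",cv2.resize(im,None,fx=2.9 if n=="wrist" else 5,fy=2.9 if n=="wrist" else 5,interpolation=cv2.INTER_CUBIC)[:,:,::-1])
E
```

```text
clock: 5.22
tool_pos: [0.5128, -0.0302, 0.0453]
orientation: [180.0, 0.0, 15.6]
force: [0.0, -0.0, 0.5]
opening: 0.0435
5.225 [ 0.51283193 -0.03017566  0.04530453] [1.79988043e+02 2.72032975e-02 1.55803049e+01] [ 0.03484476 -0.01925177  0.46981128]
```

View pics/wrist2.png

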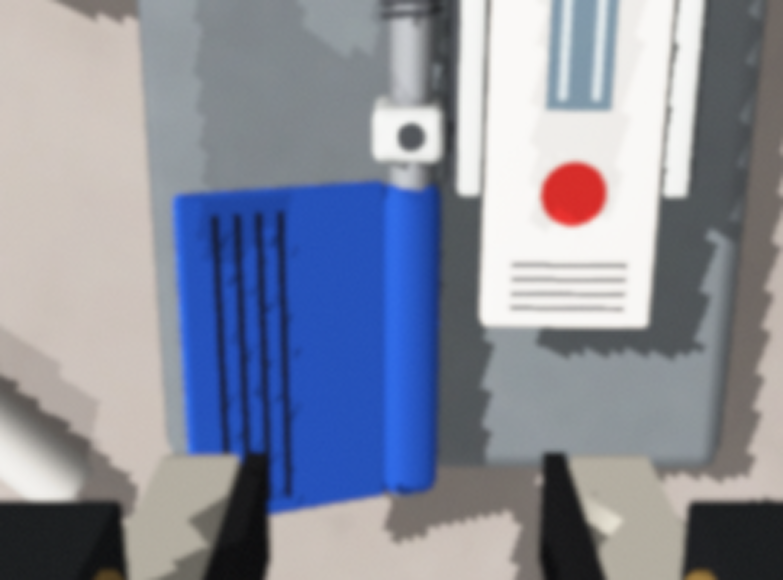

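View pics/side2.png

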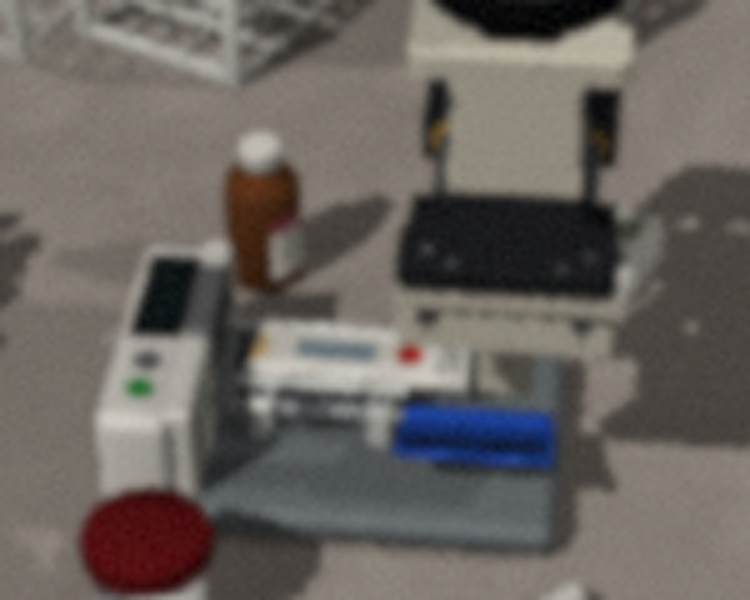

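```bash
python3 -m inch '[{"ax":0,"ay":0,"az":0,"dx":0,"dy":0,"dz":20,"fingers":44},{"ax":0,"ay":0,"az":0,"dx":0,"dy":0,"dz":26,"fingers":44},{"ax":0,"ay":0,"az":0,"dx":0,"dy":0,"dz":26,"fingers":44}]'
python3 -m inch '[{"ax":0,"ay":0,"az":0,"dx":0,"dy":0,"dz":5,"fingers":44},{"ax":0,"ay":0,"az":0,"dx":0,"dy":0,"dz":10,"fingers":44},{"ax":0,"ay":0,"az":0,"dx":0,"dy":0,"dz":10,"fingers":44}]'
python3 - <<'E'
from h import *
o=get_obs();print(o["clock"],o["tool_pos"],o["orientation"],o["force"])
for n in("wrist","side"):
  s=snapshot(n);im=s["image"]
  im=im[130:330,190:460] if n=="wrist" else im[150:270,250:400]
  cv2.imwrite(f"pics/{n}3.png",cv2.resize(im,None,fx=2.9 if n=="wrist" else 5,fy=2.9 if n=="wrist" else 5,interpolation=cv2.INTER_CUBIC)[:,:,::-1])
E
```

```text
clock: 5.7
tool_pos: [0.5129, -0.0301, 0.0197]
orientation: [180.0, -0.0, 15.6]
force: [0.7, 0.1, 0.2]
opening: 0.0436
clock: 6.08
tool_pos: [0.5132, -0.03, 0.0092]
orientation: [180.0, -0.0, 15.6]
force: [0.7, 0.2, 1.9]
opening: 0.0437
6.075 [ 0.51316958 -0.02997679  0.00922545] [ 1.79995196e+02 -4.24672482e-02  1.55790006e+01] [0.71482487 0.19239777 1.93395103]
```

View pics/wrist3.png

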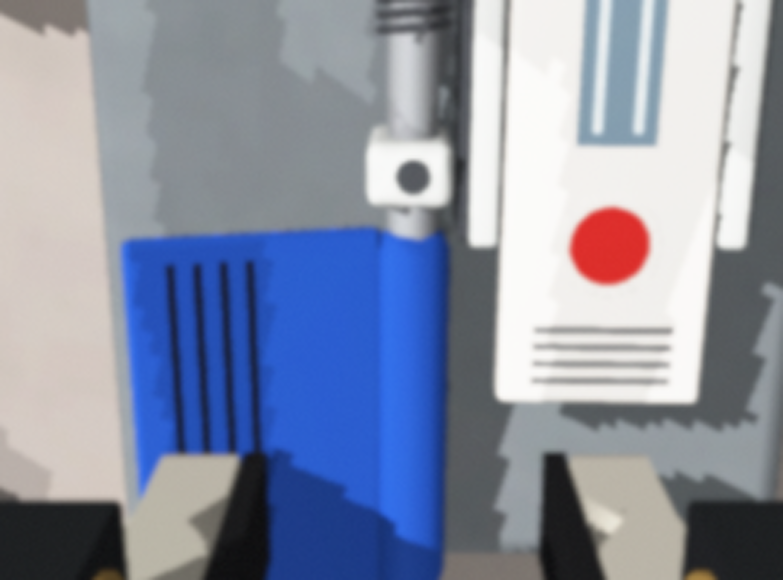

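View pics/side3.png

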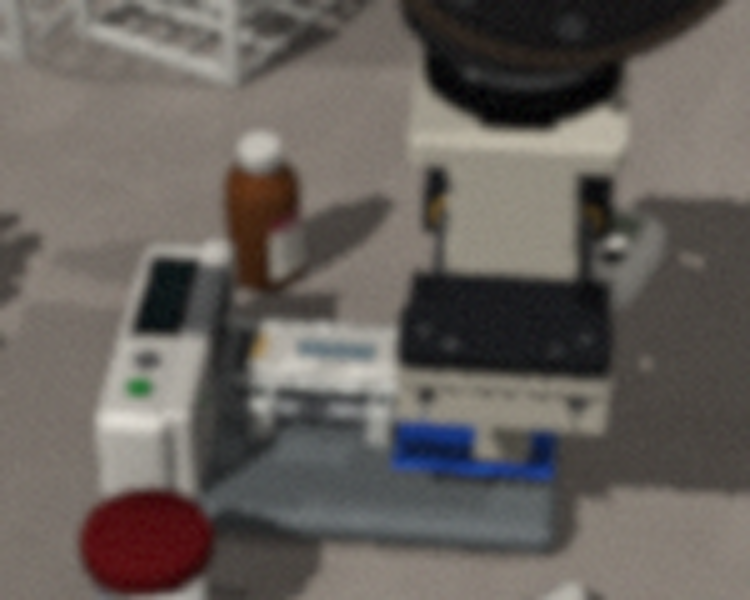

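```bash
python3 -m inch '[{"ax":0,"ay":0,"az":0,"dx":0,"dy":0,"dz":5,"fingers":44},{"ax":0,"ay":0,"az":0,"dx":0,"dy":0,"dz":9.5,"fingers":44},{"ax":0,"ay":0,"az":0,"dx":0,"dy":0,"dz":9.5,"fingers":44}]'
python3 - <<'E'
from h import *
o=get_obs();print(o["clock"],o["tool_pos"],o["orientation"],o["force"])
for n in("wrist","side","top"):
  s=snapshot(n);im=s["image"]
  im=im[130:330,190:460] if n=="wrist" else im[150:270,250:400] if n=="side" else im[160:280,300:450]
  cv2.imwrite(f"pics/{n}4.png",cv2.resize(im,None,fx=2.9 if n=="wrist" else 5,fy=2.9 if n=="wrist" else 5,interpolation=cv2.INTER_CUBIC)[:,:,::-1])
E
```

```text
clock: 6.55
tool_pos: [0.5131, -0.0297, -0.0004]
orientation: [-180.0, -0.0, 15.6]
force: [-1.0, 4.0, 5.7]
opening: 0.044
6.55 [ 5.13089790e-01 -2.96928766e-02 -4.18264329e-04] [-1.79986631e+02 -4.47276267e-02  1.55813929e+01] [-1.02821452  3.9821993   5.73681304]
```

View pics/wrist4.png

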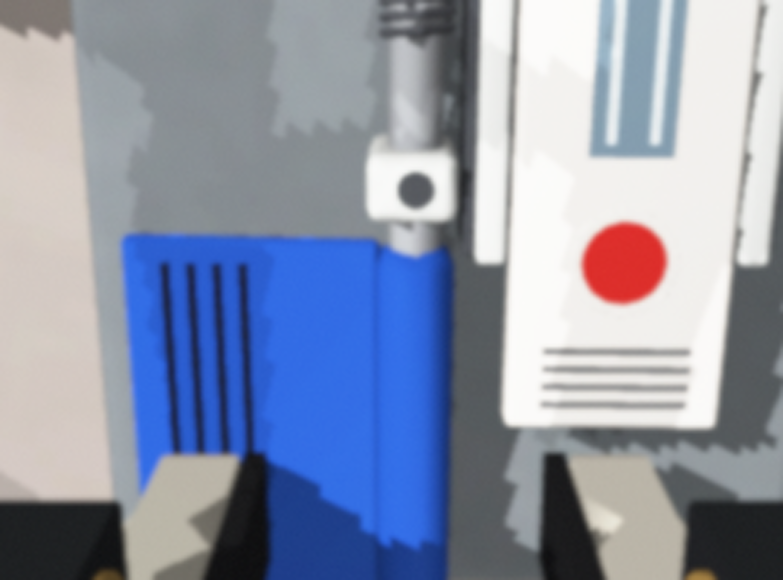

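View pics/side4.png

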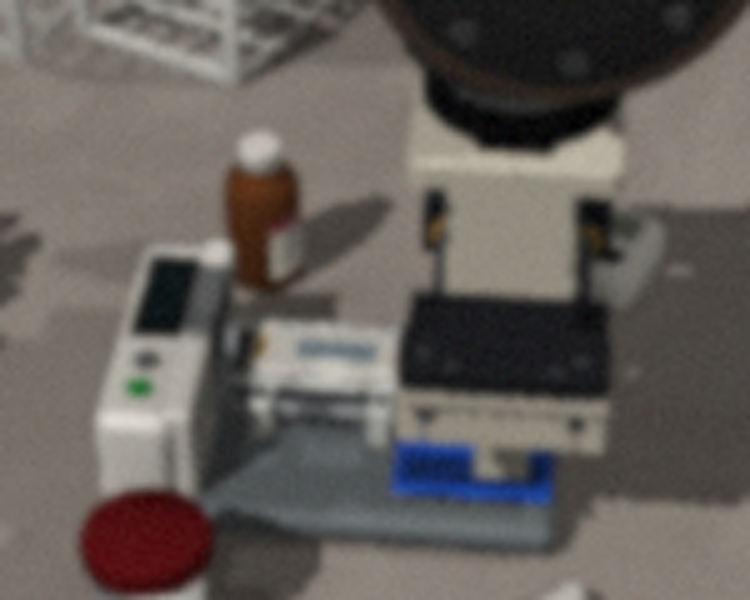

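```bash
python3 -m inch '[{"ax":0,"ay":0,"az":0,"dx":3,"dy":0,"dz":0,"fingers":44},{"ax":0,"ay":0,"az":0,"dx":6,"dy":0,"dz":0,"fingers":44},{"ax":0,"ay":0,"az":0,"dx":9,"dy":0,"dz":0,"fingers":44},{"ax":0,"ay":0,"az":0,"dx":12,"dy":0,"dz":0,"fingers":44},{"ax":0,"ay":0,"az":0,"dx":15,"dy":0,"dz":0,"fingers":44},{"ax":0,"ay":0,"az":0,"dx":15,"dy":0,"dz":0,"fingers":44}]'
python3 - <<'E'
from h import *
o=get_obs();print(o["clock"],o["tool_pos"],o["orientation"],o["force"])
for n in("wrist","side"):
  s=snapshot(n);im=s["image"]
  im=im[130:330,190:460] if n=="wrist" else im[150:270,250:400] if n=="side" else im[160:280,300:450]
  cv2.imwrite(f"pics/{n}5.png",cv2.resize(im,None,fx=2.9 if n=="wrist" else 5,fy=2.9 if n=="wrist" else 5,interpolation=cv2.INTER_CUBIC)[:,:,::-1])
s=snapshot("wrist");cv2.imwrite("pics/wrist5f.png",s["image"][:,:,::-1])
E
```

```text
clock: 7.45
tool_pos: [0.5232, -0.0275, -0.0011]
orientation: [180.0, 0.4, 15.5]
force: [-7.7, -2.1, 11.4]
opening: 0.0441
7.45 [ 0.52323962 -0.02752981 -0.00114744] [179.99072783   0.40691372  15.5497735 ] [-7.65807758 -2.09220846 11.44371557]
```

View pics/wrist5f.png

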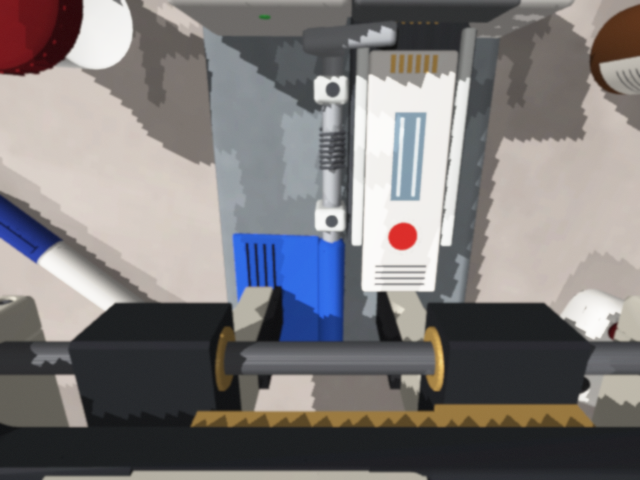

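View pics/side5.png

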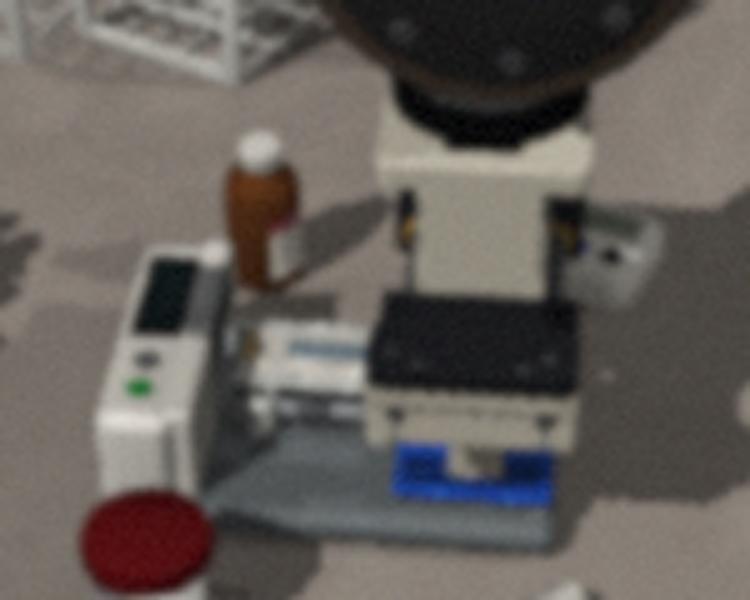

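```bash
python3 -m inch '[{"ax":0,"ay":0,"az":0,"dx":0,"dy":0,"dz":0,"fingers":44},{"ax":0,"ay":0,"az":0,"dx":0,"dy":0,"dz":0,"fingers":44}]'
python3 - <<'E'
from h import *
o=get_obs();print(o)
s=snapshot("wrist");im=s["image"][0:320,200:500]
cv2.imwrite("pics/w6.png",cv2.resize(im[:110],None,fx=2.6,fy=2.6,interpolation=cv2.INTER_CUBIC)[:,:,::-1])
cv2.imwrite("pics/w6b.png",cv2.resize(im[220:320],None,fx=2.6,fy=2.6,interpolation=cv2.INTER_CUBIC)[:,:,::-1])
s=snapshot("side");cv2.imwrite("pics/s6.png",cv2.resize(s["image"][190:260,270:370],None,fx=8,fy=8,interpolation=cv2.INTER_CUBIC)[:,:,::-1])
E
```

```text
clock: 7.85
tool_pos: [0.5232, -0.0276, -0.0011]
orientation: [180.0, 0.4, 15.5]
force: [-8.7, -1.1, 11.5]
opening: 0.044
{'clock': 7.85, 'joint_pos': array([ 1.84462806e+01,  1.91155783e+01, -3.16103202e+01, -1.85091514e-02,
       -3.96662692e+01,  8.71124699e+01]), 'qvel': array([-0.0154069 , -0.03934999, -0.05349272, -0.05367784, -0.06857173,
        0.01020227]), 'tau': array([  0.85699433, -42.73972034,  22.75176108,   4.82462302,
         3.24672997,  -0.20456037]), 'tool_pos': array([ 0.52323923, -0.02757121, -0.00112791]), 'orientation': array([179.99194621,   0.39226152,  15.54443459]), 'force': array([-8.7165785 , -1.06403333, 11.53522124]), 'moment': array([-0.35793766,  3.19589205,  0.20639407]), 'opening': 0.04396002065815736}
```

View pics/w6.png

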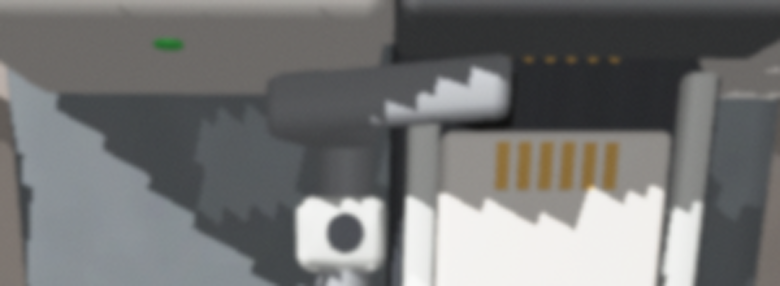

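View pics/w6b.png

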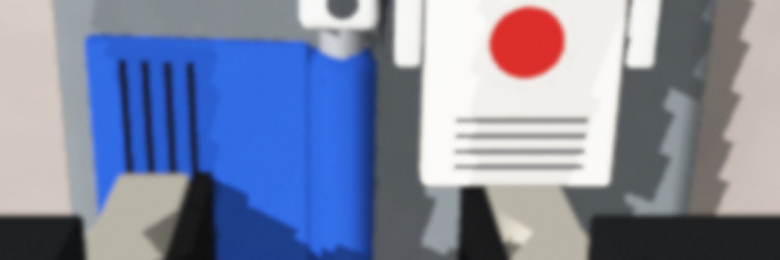

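View pics/s6.png

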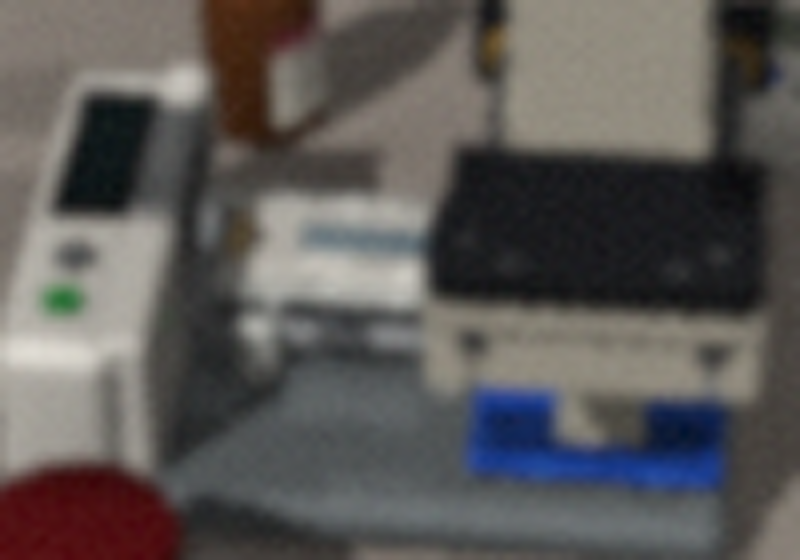

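```bash
python3 -m inch '[{"ax":0,"ay":0,"az":0,"dx":0,"dy":0,"dz":-1.5,"fingers":44},{"ax":0,"ay":0,"az":0,"dx":0,"dy":0,"dz":-1.5,"fingers":44}]'
python3 -m inch '[{"ax":0,"ay":0,"az":0,"dx":2,"dy":0,"dz":0,"fingers":44},{"ax":0,"ay":0,"az":0,"dx":4,"dy":0,"dz":0,"fingers":44},{"ax":0,"ay":0,"az":0,"dx":4,"dy":0,"dz":0,"fingers":44}]'
python3 - <<'E'
from h import *
s=snapshot("wrist");im=s["image"][0:320,200:500]
cv2.imwrite("pics/w7.png",cv2.resize(im,None,fx=1.8,fy=1.8,interpolation=cv2.INTER_CUBIC)[:,:,::-1])
E
```

```text
clock: 8.2
tool_pos: [0.5242, -0.0273, 0.0004]
orientation: [180.0, 0.3, 15.5]
force: [-5.4, -0.7, 6.8]
opening: 0.044
clock: 8.57
tool_pos: [0.5284, -0.0261, 0.0004]
orientation: [180.0, 0.3, 15.6]
force: [-3.9, -3.1, 7.4]
opening: 0.044
```

View pics/w7.png

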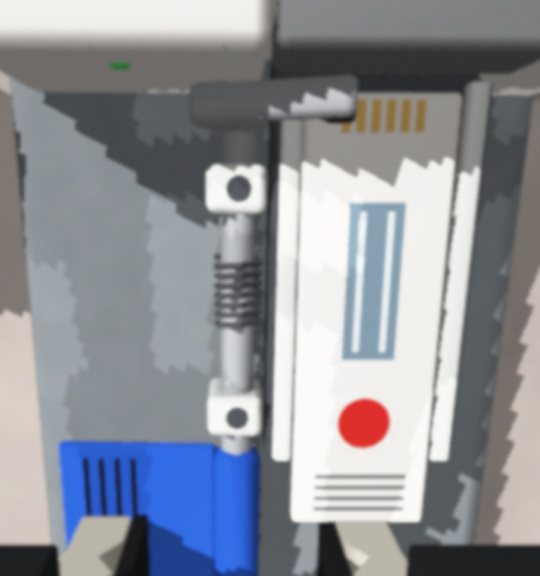

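```bash
python3 -m inch '[{"ax":0,"ay":0,"az":0,"dx":2,"dy":0,"dz":0,"fingers":44},{"ax":0,"ay":0,"az":0,"dx":4,"dy":0,"dz":0,"fingers":44},{"ax":0,"ay":0,"az":0,"dx":5,"dy":0,"dz":0,"fingers":44},{"ax":0,"ay":0,"az":0,"dx":5,"dy":0,"dz":0,"fingers":44}]'
python3 -m inch '[{"ax":0,"ay":0,"az":0,"dx":1,"dy":0,"dz":0,"fingers":44},{"ax":0,"ay":0,"az":0,"dx":2,"dy":0,"dz":0,"fingers":44},{"ax":0,"ay":0,"az":0,"dx":2,"dy":0,"dz":0,"fingers":44}]'
python3 - <<'E'
from h import *
s=snapshot("wrist");im=s["image"][0:320,200:500]
cv2.imwrite("pics/w8.png",cv2.resize(im,None,fx=1.8,fy=1.8,interpolation=cv2.INTER_CUBIC)[:,:,::-1])
E
```

```text
clock: 9.12
tool_pos: [0.5331, -0.0248, 0.0004]
orientation: [180.0, 0.3, 15.6]
force: [-5.0, -1.3, 6.2]
opening: 0.0441
clock: 9.5
tool_pos: [0.535, -0.0243, 0.0004]
orientation: [180.0, 0.3, 15.6]
force: [-5.6, -0.8, 6.8]
opening: 0.044
```

View pics/w8.png

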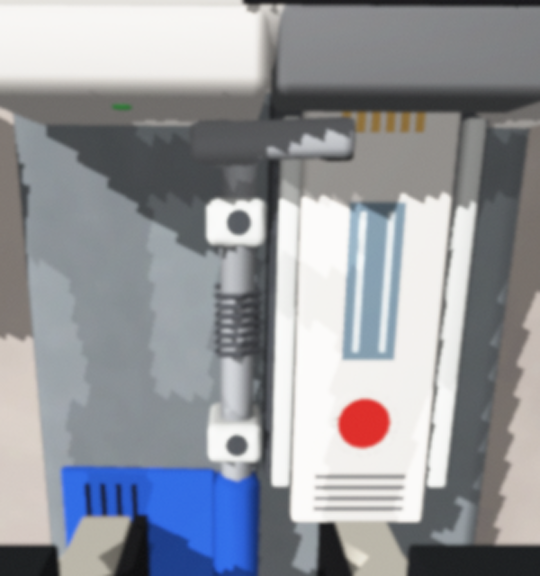

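```bash
python3 -m inch '[{"ax":0,"ay":0,"az":0,"dx":1.5,"dy":0,"dz":0,"fingers":44},{"ax":0,"ay":0,"az":0,"dx":1.5,"dy":0,"dz":0,"fingers":44}]'
python3 -m inch '[{"ax":0,"ay":0,"az":0,"dx":1,"dy":0,"dz":0,"fingers":44},{"ax":0,"ay":0,"az":0,"dx":1,"dy":0,"dz":0,"fingers":44}]'
python3 -m inch '[{"ax":0,"ay":0,"az":0,"dx":1,"dy":0,"dz":0,"fingers":44},{"ax":0,"ay":0,"az":0,"dx":1,"dy":0,"dz":0,"fingers":44}]'
```

```text
clock: 9.8
tool_pos: [0.5365, -0.0239, 0.0004]
orientation: [180.0, 0.3, 15.6]
force: [-5.6, -1.8, 7.2]
opening: 0.0437
clock: 10.05
tool_pos: [0.5374, -0.0236, 0.0004]
orientation: [180.0, 0.3, 15.6]
force: [-4.5, -1.8, 6.4]
opening: 0.0443
clock: 10.3
tool_pos: [0.5375, -0.0236, 0.0002]
orientation: [180.0, 0.4, 15.5]
force: [-8.0, -1.5, 8.1]
opening: 0.0441
```

```bash
python3 -m inch '[{"ax":0,"ay":0,"az":0,"dx":1.5,"dy":0,"dz":0,"fingers":44},{"ax":0,"ay":0,"az":0,"dx":1.5,"dy":0,"dz":0,"fingers":44}]'
python3 - <<'E'
from h import *
s=snapshot("wrist");im=s["image"][0:320,200:500]
cv2.imwrite("pics/w9.png",cv2.resize(im,None,fx=1.8,fy=1.8,interpolation=cv2.INTER_CUBIC)[:,:,::-1])
E
```

```text
clock: 10.55
tool_pos: [0.5376, -0.0236, 0.0]
orientation: [-180.0, 0.5, 15.5]
force: [-10.5, -2.1, 10.6]
opening: 0.0442
```

View pics/w9.png

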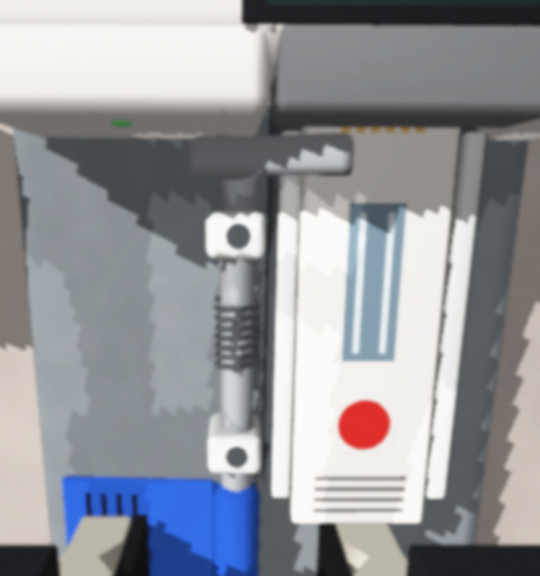

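```bash
python3 -m inch '[{"ax":0,"ay":0,"az":0,"dx":-5,"dy":0,"dz":0,"fingers":44},{"ax":0,"ay":0,"az":0,"dx":-9,"dy":0,"dz":0,"fingers":44},{"ax":0,"ay":0,"az":0,"dx":-13,"dy":0,"dz":0,"fingers":44},{"ax":0,"ay":0,"az":0,"dx":-13,"dy":0,"dz":0,"fingers":44}]'
python3 - <<'E'
from h import *
s=snapshot("wrist");im=s["image"][0:320,200:500]
cv2.imwrite("pics/w10.png",cv2.resize(im,None,fx=1.8,fy=1.8,interpolation=cv2.INTER_CUBIC)[:,:,::-1])
E
```

```text
clock: 11.1
tool_pos: [0.5316, -0.025, 0.0018]
orientation: [180.0, -0.2, 15.6]
force: [2.6, 1.4, 4.9]
opening: 0.0442
```

View pics/w10.png

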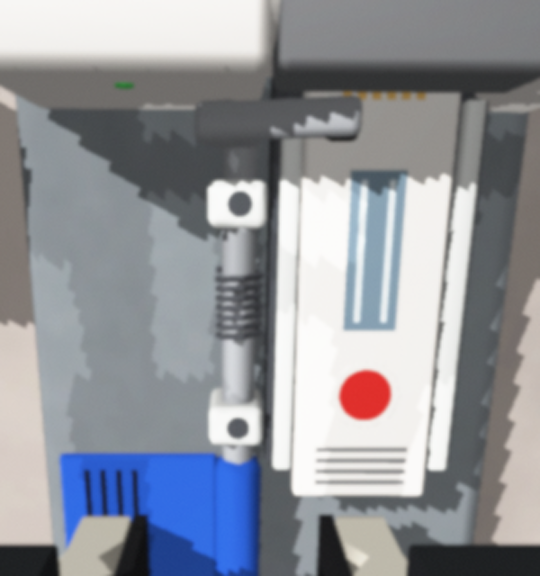

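```bash
python3 -m inch '[{"ax":0,"ay":0,"az":0,"dx":0,"dy":0,"dz":-4,"fingers":44},{"ax":0,"ay":0,"az":0,"dx":0,"dy":0,"dz":-8,"fingers":44},{"ax":0,"ay":0,"az":0,"dx":0,"dy":0,"dz":-12,"fingers":44},{"ax":0,"ay":0,"az":0,"dx":0,"dy":0,"dz":-18,"fingers":44},{"ax":0,"ay":0,"az":0,"dx":-10,"dy":0,"dz":-60,"fingers":44},{"ax":0,"ay":0,"az":0,"dx":-20,"dy":0,"dz":-110,"fingers":44},{"ax":0,"ay":0,"az":0,"dx":-20,"dy":0,"dz":-110,"fingers":44}]'
python3 - <<'E'
from h import *
print(get_obs()["force"])
s=snapshot("wrist");im=s["image"][0:250,240:460]
cv2.imwrite("pics/w11.png",cv2.resize(im,None,fx=2.4,fy=2.4,interpolation=cv2.INTER_CUBIC)[:,:,::-1])
s=snapshot("side");cv2.imwrite("pics/s11.png",cv2.resize(s["image"][190:270,250:380],None,fx=6,fy=6,interpolation=cv2.INTER_CUBIC)[:,:,::-1])
E
```

```text
clock: 12.02
tool_pos: [0.5125, -0.0303, 0.1152]
orientation: [180.0, -0.4, 15.6]
force: [0.4, 1.0, 0.0]
opening: 0.044
[0.44103287 0.98110574 0.02082718]
```

View pics/w11.png

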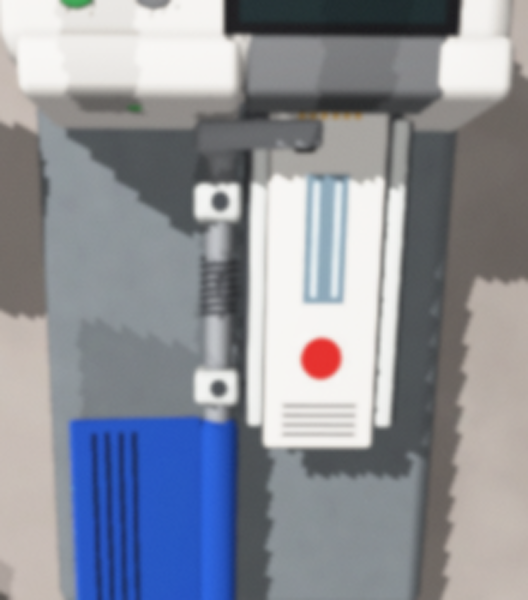

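View pics/s11.png

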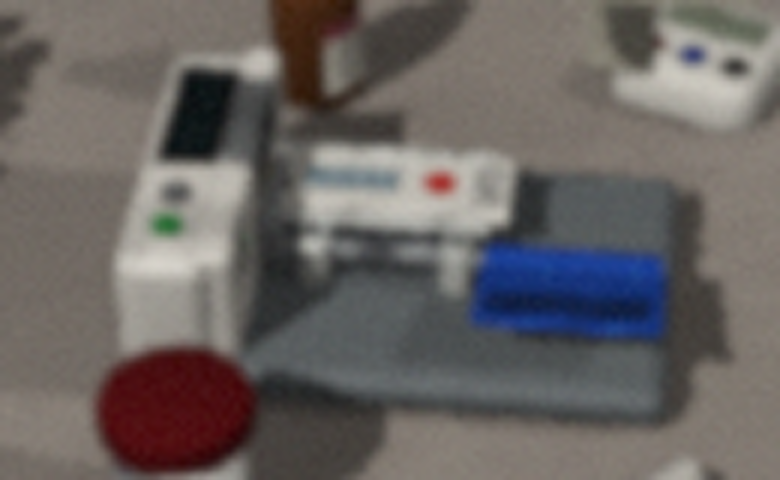

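```bash
python3 - <<'E'
from plant import *
print(close_job(), get_obs()["clock"])
E
```

```text
the job is handed in; nothing more can be done
the job is handed in; nothing more can be done
```

The cartridge is fully home in the port and the clip has closed on it. I handed the job in at about 12 s on the robot's clock.

**What I did**
1. One finger pressed the paddle down to an estimated clip angle of 0.3 rad and held it there.
2. The other finger pushed the cartridge about 21 mm along its channel, under the raised clip. It stalled against the stop, where further commanded travel only raised the force from about 5 to 10 N.
3. I backed the finger off about 6 mm with the paddle still down, and the cartridge stayed put.
4. I then lifted straight up, so the paddle rose and the clip closed.

**Last checks**
- The cartridge overhangs the deck's front edge by about 5.9 mm, against 6 mm when home.
- It lies flat, with the clip's arm over its leading end and the paddle up.
- The robot is clear of everything, with wrist force readings of 1 N or less. The last pictures show the cup, bottle and timer still in place; I did not check the pen separately at the end.

**What disagreed**
- **Fingertip height:** the real fingertips sat about 33 mm above the reported TCP. I set heights from the pictures and the contact force instead.
- **Paddle friction:** it was higher than expected and held back the first push, with wrist forces of about 9 N sideways and 11.5 N upward. Pressing 1.5 mm less fixed it.
- **Reader position:** the camera fits differed by about 3 mm, so I judged "home" by the force stall and the overhang.
- **Clip angle:** I could not measure it directly. I inferred it from the force and the pictures.

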